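Pack up the cooking-class table

ROBOT

A 7-joint arm with a two-finger parallel gripper is mounted at the origin on the work surface. World frame = base frame: x ahead of the robot, y to its left, z up, the work surface at z = 0. Lengths are in m, angles in degrees, forces in N, time in s.
With the tool pointing down it reaches from about 0.425 to 0.95 m from the base axis. Payload 4.7 kg.
Tool frame: the origin (TCP) lies between the finger pads; the fingertips stand 8 mm ahead of it and the grasp point (between the pads) lies 11 mm behind it; z points along the fingers, y is the line along which they close (so a half turn about z gives the same grasp; the last joint's range is limited). The gripper opens to 87 mm and grips with 3 to 60 N. Pads are 19 mm wide; open, the fingers measure 117 mm over their backs; the gripper's body (75 mm by 190 mm) begins 51 mm behind the grasp point.
Start: joints at [-68.692, 26.849, -2.785, 87.806, 1.381, 65.374, -4.715], TCP at [0.263, 0.622, 0.231] pointing down, gripper open.
Joint ranges: [-148.3, 148.3], [-19.14, 114.17], [-79.39, 73.82], [5.75, 140.21], [-59.74, 239.74], [12.07, 113.84], [-152.46, 152.46]. Speed limits (degrees/s): [147.25, 147.25, 180, 180, 180, 180, 180].

INTERFACE

Orientations are given as [roll, pitch, yaw] about the fixed x, y, z axes, in that order (R = Rz(yaw) Ry(pitch) Rx(roll)).
In Python, from station import robot gives the robot as it stands.
- The arm moves only by the shell command python3 -m inch 'ROWS'. ROWS is JSON, one flat list of numbers, 5 for each row, row after row: the gripper command: -1 is fully open, 1 is shut, values between are in proportion, then the shift along the tool's x, y, z in cm, then the turn about the tool's z in degrees. In form: [gripper, tx, ty, tz, roll, gripper, tx, ty, tz, roll, ...]. A call has 1 to 10 rows; each row is the pose to reach, as a shift and turn from the pose commanded when the call began, along the tool's axes at that moment; what a row does not reach only later rows make up. A row lasts 1/12 s, in which the tool goes at most 41.7 mm and 7.16 degrees, less where a joint would pass 70% of its speed; a pose out of reach is approached as far as the arm can. A call with a gripper value outside its range is refused whole. The fingers move at their own pace and stop on an object; the grip force is fixed at half the most. Time passes only in rows, so rows that repeat a pose let the fingers close. It gives the time, the measured TCP pose, the force, the opening and the grip force at its end, in the units of the state.
- robot.observe(): the state, without advancing time (a new reading comes with each control period).
- robot.get_image(name): name is "scene" or "top"; returns (picture, depth): 480x640x3 uint8, red, green, blue; 480x640 float32, m along the optical axis (not along the pixel's ray), 0 where there is no reading.
- robot.camera_params(name): a dict with "intrinsics" (3x3 intrinsics, pixels), "R" (3x3) and "t" (3): a world point X has camera coordinates R X + t. Camera axes: x right, y down, z forward; pixel columns grow to the right and rows downward; lengths in m; the calibration is good to about 2 mm. A picture is of the moment at which its call begins. camera_params takes no time and is no camera call.
- robot.sign_off(): hands the job in; it is judged then, once.
Trained networks look in the newest picture that a camera, given by its name, has taken for a name from the list of things; names that differ only in an ending like _2 or _b are one class to them, and where a whole thing is asked for, a point or a joint stands for the part that bears it (a point fixed in the world has none). Each returns a list of dicts, best first, with "score" (0 to 1); they miss things now and then, are a little off and sometimes report something else, mostly with a low value. They report only what shows in the picture. A call takes as long as a camera call.
- robot.search_frame(camera, name): "extent" ([left, top, width, height] in pixels, round what is visible of it).
- robot.silhouettes(camera, name): "pixels" (480x640 bool, what is visible of it) and "extent" ([left, top, width, height] in pixels, round what is visible of it).
The state is a dict: "t": time; "qpos": joint angles; "dq": joint speeds; "tau": joint torques, N m; "position": TCP position; "ee_rot": TCP orientation; "force": force on the tool from outside, world axes, zero at the start; "wrist_torque": the same for the moment, N m; "opening": finger opening in m; "grip_force": force on a finger pad.
Only numpy, scipy, OpenCV 4.12 (cv2) and the standard library are available. Lean on these libraries where they do the work, as an engineer would, in place of code of your own. Each camera call takes 0.05 s, during which the arm holds its last target. There are 200 camera calls.

TASK

Pack up the cooking-class table: stand all the tins upright on the floor of the open chest, then break the chest's locked lid stay by pressing its red knuckle pin, and lower the lid gently until it is fully shut, never forcing it while the stay is locked. Hang each dial timer by its handle opening on its own hook of the rack, dial facing outward (away from the rack's backboard). Leave the paper cup and the plate where they are.

Things in the scene. Friction and masses are not known exactly. Their poses are not given: they have to be found in the camera images.
- chest: Open-topped plywood chest fixed to the table, 210 (x) by 270 (y) by 85 high, walls and floor 10 thick. Origin: centre of its underside. x points from its front (robot side) to its hinged rear, y to its left, z up. It stands at a different place and yaw each time.
- lid_hinge (a point): Middle of the lid's hinge line on the chest's rear top edge, chest frame (105, 0, 85) mm; the hinge line runs along the chest's y. Axes as the chest.
- lid (a joint): Lid angle: 0 = open as at the start, standing 1.4 rad (80 degrees) up from shut, leaning a little to the chest's front; grows as it closes; 1.4 = fully shut. The hinge is stiff (0.5 N m of friction against at most 0.4 N m of weight), so the lid stays where left; up to 6 N at its free edge moves it once the stay is broken.
- lid_edge (a point): Middle of the lid's free edge on its outer face. The lid is a plywood panel 210 long from the hinge, 270 wide, 12 thick, outer face upward when shut and to the rear when open, with a black lip 16 long, 90 wide beyond its edge. The point's x points from the free edge to the hinge, z is the outward normal of the outer face.
- knuckle_pin (a point): On the axis of the red pin (16 diameter, 50 long, along the chest's y) at the knuckle of the two-link lid stay, 12 from the pin's outer end: press here. The stay stands 10 outside the chest's right (-y) wall between rim and lid edge, links 82 long. Locked, it bulges to the front a little past straight; pressing the pin rearward and down (0.73 x, -0.68 z of the chest) with a few newtons breaks it.
- stay_knuckle (a joint): Fold of the stay's knuckle: 0 = locked, 0.17 = straight, grows as the stay folds, about 3.1 with the lid shut, when the pin lies at rim height beside the wall, nearer to the hinge. Broken is above 0.5 (pin pressed about 20 mm along its way).
- rack: Wooden rack fixed to the table: base 120 by 220 by 18, backboard 18 thick, 210 wide, 184 high, its front face 62 behind the origin (at x = +62 mm). Two steel hooks, arms 8 thick, stick out level from the backboard towards -x (the robot side) at 170 height, 110 apart, ending in a tip turned up 10. Origin on the table; -x is outward, y to its left, z up. Place and yaw vary.
- hook_left (a point): End of the left hook's arm (centre line, 170 high) just under its upturned tip; in the rack frame at (-45, 55, 170) mm. The tip's top is 14 above this point. Axes as the rack.
- hook_right (a point): The same on the right hook, rack frame (-45, -55, 170) mm.
- timer_a: Dial timer, blue body 44 deep (x), 70 wide (y), 58 high, standing on the table; above it a handle frame 14 deep, 70 wide: opening for the hook 46 wide, from 58 to 96 mm height, under a grip bar from 96 to 126. About 200 g. Origin: centre of its underside, z up. White round dial on its -x face; the -x half of the grip bar and of the body top is yellow. Any yaw at the start. May be absent.
- timer_b: Dial timer, green body 44 deep (x), 70 wide (y), 58 high, standing on the table; above it a handle frame 14 deep, 70 wide: opening for the hook 46 wide, from 58 to 96 mm height, under a grip bar from 96 to 126. About 200 g. Origin: centre of its underside, z up. White round dial on its -x face; the -x half of the grip bar and of the body top is yellow. Any yaw at the start. May be absent.
- tin_a: Round closed steel tin with a red band, 50 diameter, 40 high, about 140 g. Origin: centre of its underside, z up. May be absent.
- tin_b: Round closed steel tin with a green band, 50 diameter, 40 high, about 140 g. Origin: centre of its underside, z up. May be absent.
- tin_c: Round closed steel tin with a blue band, 50 diameter, 40 high, about 140 g. Origin: centre of its underside, z up. May be absent.
- tin_d: Round closed steel tin with a yellow band, 50 diameter, 40 high, about 140 g. Origin: centre of its underside, z up. May be absent.
- paper_cup: Brown paper cup, 80 across, 95 high, origin at its underside. Bystander: leave alone.
- plate: White plate, 140 across, 20 high, origin at its underside. Bystander: leave alone.

How it is judged:
By the outcome, as a careful person would: the job done as asked, in the order asked, and still so for the second after the job is handed in, with the robot touching nothing.
Of tin_a, tin_b, tin_c, tin_d only 2 to 4 are there at a start; the rules pass over those that are not, and their reading is None.
Of timer_a, timer_b only 1 to 2 are there at a start; the rules pass over those that are not, and their reading is None.
At some moment in a run one of tin_a, tin_b, tin_c, tin_d may be knocked a few centimetres aside while the robot is not near it.
It also fails if it takes over 210 s, if anything falls off the work surface, if the arm or the gripper's body presses on something with over 40 N, if the wrist force passes 120 N, or if a joint passes its speed limit or range.

## Working session

There is one attempt and no reset: what is moved stays moved. The work goes in short steps, Python scripts to look and compute and a shell command to move; the robot and the scene stay as the last step left them, time stands still between calls to the robot, and variables do not carry over. Pictures are saved under pics/ and viewed, at most 14 in all, crops included, and the job is handed in when it is done.

```bash
ls; mkdir -p pics; python3 - <<'E'
from station import robot
import cv2,numpy as np
o=robot.observe();print(o)
for c in("scene","top"):
    p,d=robot.get_image(c);cv2.imwrite(f"pics/{c}0.png",p[:,:,::-1]);np.savez(f"{c}0.npz",p=p,d=d)
    k=robot.camera_params(c);print(c,k)
E
```

```text
pics
{'t': 0.0, 'qpos': array([-68.69444244,  26.8989881 ,  -2.78492645,  87.87482072,
         1.3800353 ,  65.373956  ,  -4.71595048]), 'dq': array([-0.08292675, -0.01498977,  0.01475939, -0.04463128,  0.07856668,
        0.020824  , -0.02658343]), 'tau': array([ 1.29704800e-03, -5.07984781e+01, -8.02355795e-02, -2.36150014e+01,
       -6.13286742e-02,  3.82238044e-02,  1.87073397e-04]), 'position': array([0.26307512, 0.62098264, 0.22947155]), 'ee_rot': array([-1.79885801e+02,  3.18859908e-03,  1.57040157e+02]), 'force': array([ 0.17505574, -0.73166439, -0.27606839]), 'wrist_torque': array([ 0.00758976,  0.00393513, -0.01641031]), 'grip_force': 0.0, 'opening': 0.0868395238946698}
scene {'intrinsics': array([[567.75231219,   0.        , 331.31368739],
       [  0.        , 567.75231219, 242.16185639],
       [  0.        ,   0.        ,   1.        ]]), 'R': array([[-0.32387151,  0.94604071, -0.01068717],
       [ 0.54087218,  0.17587273, -0.82251205],
       [-0.7762503 , -0.27216861, -0.56864727]]), 't': array([ 0.19904891, -0.14421244,  1.63983777])}
top {'intrinsics': array([[486.89519571,   0.        , 313.21821225],
       [  0.        , 486.89519571, 238.32878583],
       [  0.        ,   0.        ,   1.        ]]), 'R': array([[-0.00810247, -0.99996643,  0.00121623],
       [-0.99534263,  0.00794816, -0.09607223],
       [ 0.09605934, -0.00198898, -0.99537362]]), 't': array([-0.00685275,  0.59602936,  1.19413498])}
```

View pics/scene0.png

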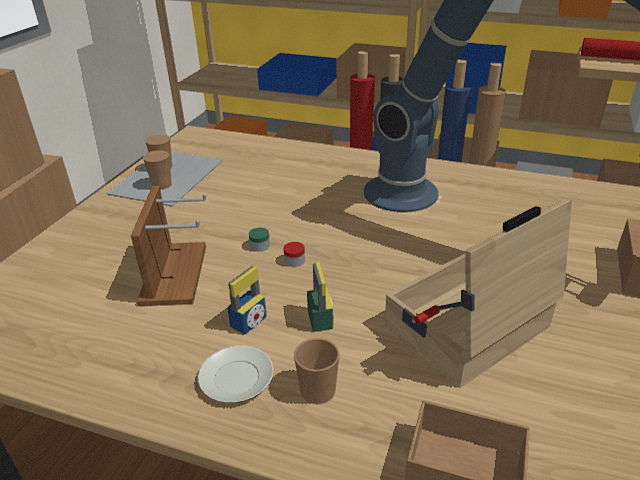

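View pics/top0.png

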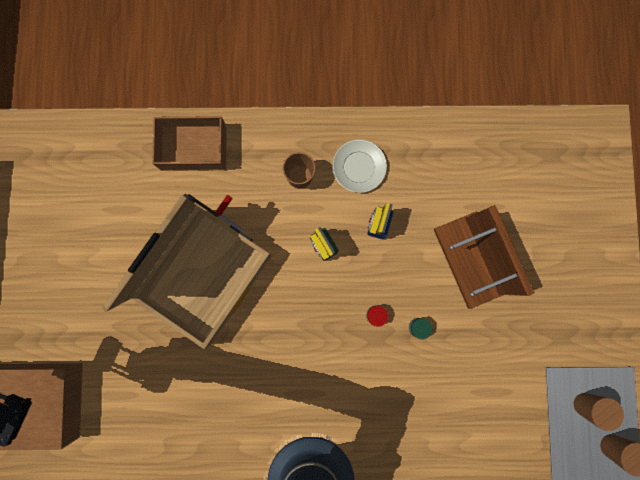

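```bash
cat > h.py <<'E'
from station import robot
import numpy as np, cv2
def cloud(c,d):
    k=robot.camera_params(c);v,u=np.mgrid[:480,:640];K=k["intrinsics"]
    P=np.stack([(u-K[0,2])/K[0,0]*d,(v-K[1,2])/K[1,1]*d,d],-1)
    W=(P-k["t"])@k["R"];W[d==0]=np.nan
    return W
def proj(c,X):
    k=robot.camera_params(c);x=(k["R"]@np.asarray(X)+k["t"]);x=k["intrinsics"]@x;return x[:2]/x[2]
def rectfit(p):
    (cx,cy),(w,h),a=cv2.minAreaRect((p*1000).astype(np.float32));return cx,cy,w,h,a
E
python3 - <<'E'
from h import *
W={c:cloud(c,np.load(c+"0.npz")["d"]) for c in("scene","top")}
for c in W:
  for n in("tin_a","timer_a","chest","rack","knuckle_pin","lid","paper_cup","plate"):
    for r in robot.silhouettes(c,n):
        m=r["pixels"];P=W[c][m];P=P[~np.isnan(P[:,0])]
        rgb=np.load(c+"0.npz")["p"][m].mean(0)
        if r["score"]>.3:
            print(c,n,round(r["score"],2),r["extent"],"med",np.median(P,0).round(3),"lo",np.percentile(P,2,0).round(3),"hi",np.percentile(P,98,0).round(3),rgb.astype(int))
E
```

```text
scene tin_a 0.93 [248.2, 231.6, 19.1, 22.3] med [ 0.387 -0.267  0.032] lo [ 0.352 -0.294  0.001] hi [ 0.399 -0.248  0.041] [74 94 84]
scene tin_a 0.69 [461.0, 200.9, 110.6, 159.0] med [0.574 0.326 0.206] lo [0.452 0.253 0.092] hi [0.674 0.414 0.304] [139 122  96]
scene tin_a 0.58 [282.2, 241.6, 21.8, 25.1] med [ 0.419 -0.162  0.035] lo [ 0.383 -0.187  0.002] hi [ 0.431 -0.142  0.042] [120  62  60]
scene tin_a 0.4 [200.7, 346.9, 76.2, 56.2] med [ 0.779 -0.134  0.009] lo [ 0.721 -0.193  0.001] hi [ 0.845 -0.069  0.02 ] [181 184 173]
scene timer_a 0.71 [230.0, 268.9, 35.8, 67.2] med [ 0.648 -0.171  0.057] lo [ 0.605 -0.203  0.005] hi [ 0.673 -0.149  0.126] [105 106  85]
scene timer_a 0.57 [304.8, 265.8, 28.5, 66.0] med [ 0.605 -0.028  0.056] lo [ 0.518 -0.068 -0.001] hi [ 0.621 -0.004  0.126] [78 88 64]
scene chest 0.75 [383.1, 200.2, 191.6, 188.7] med [0.57  0.291 0.12 ] lo [0.4   0.118 0.004] hi [0.674 0.412 0.295] [130 113  89]
scene rack 0.94 [129.0, 186.3, 76.3, 120.8] med [ 0.573 -0.408  0.031] lo [ 0.445 -0.469  0.005] hi [ 0.654 -0.328  0.183] [112  82  58]
scene rack 0.73 [249.
[... 1789 characters left out ...]
39 -0.475  0.013] hi [ 0.642 -0.335  0.186] [97 60 36]
top knuckle_pin 0.46 [104.4, 194.2, 164.9, 153.2] med [0.514 0.278 0.014] lo [0.363 0.132 0.006] hi [0.659 0.397 0.306] [94 74 51]
top lid 0.65 [101.9, 194.7, 94.4, 115.4] med [0.549 0.325 0.251] lo [0.44  0.248 0.002] hi [0.666 0.413 0.311] [77 61 43]
top paper_cup 0.63 [102.0, 193.0, 92.7, 121.3] med [0.549 0.322 0.258] lo [0.442 0.248 0.101] hi [0.661 0.399 0.311] [74 59 41]
top paper_cup 0.58 [282.6, 150.9, 34.0, 41.3] med [0.773 0.023 0.041] lo [ 0.723 -0.012  0.002] hi [0.796 0.057 0.098] [80 55 35]
top plate 0.72 [335.4, 141.1, 52.0, 49.0] med [ 0.786 -0.132  0.011] lo [ 0.722 -0.195 -0.   ] hi [ 0.847 -0.069  0.022] [179 179 163]
```

The scene picture shows the rack at the left (about 165,245), a blue timer (248,300), a green timer (320,297), a red tin (294,253), a green tin (259,238), and the open chest at the right with its red pin (428,313). The top picture agrees, with the tins at (378,315) and (421,328). Only two tins are there.

```bash
cat >> h.py <<'E'
def clouds():
    A=[]
    for c in("scene","top"):
        p,d=robot.get_image(c);A.append((p,cloud(c,d)))
    return A
def go(x,y,z,yaw):
    o=robot.observe();p=o["position"];a=np.radians(o["ee_rot"][2]);d=np.array([x,y,z])-p
    roll=-((yaw-o["ee_rot"][2]+90)%180-90)
    print("tx %.2f ty %.2f tz %.2f roll %.1f (half-turn alt %.1f)"%(100*(d[0]*np.cos(a)+d[1]*np.sin(a)),100*(d[0]*np.sin(a)-d[1]*np.cos(a)),-100*d[2],roll,roll-180*np.sign(roll)),"yaw",o["ee_rot"][2].round(1),"pos",p.round(4),"j7",o["qpos"][6].round(1))
E
python3 - <<'E'
from h import *
from scipy.optimize import least_squares
W=[(np.load(c+"0.npz")["p"],cloud(c,np.load(c+"0.npz")["d"])) for c in("scene","top")]
P=np.concatenate([w.reshape(-1,3) for p,w in W]);C=np.concatenate([p.reshape(-1,3) for p,w in W]).astype(int)
src=np.repeat([0,1],480*640)
def box(x0,x1,y0,y1,z0,z1):return (P[:,0]>x0)&(P[:,0]<x1)&(P[:,1]>y0)&(P[:,1]<y1)&(P[:,2]>z0)&(P[:,2]<z1)
for s in(0,1):
  S=src==s
  print("cam",s)
  q=P[box(.3,.75,.1,.48,.079,.091)&S][:,:2];print("rim",len(q),rectfit(q))
  q=P[box(.3,.75,.1,.48,.005,.016)&S][:,:2];
  for n,b in(("blue",(.58,.70,-.23,-.12)),("green",(.52,.64,-.08,.02))):
    m=box(*b,.118,.134)&S;q=P[m];c=C[m];yel=(c[:,0]>120)&(c[:,2]<90)&(c[:,0]-c[:,2]>70)
    print(n,len(q),rectfit(q[:,:2]),"yellow",q[yel].mean(0).round(4),"other",q[~yel].mean(0).round(4),q[:,2].mean())
  q=P[box(.4,.7,-.52,-.3,.176,.192)&S][:,:2];print("board top",rectfit(q),q.mean(0))
  q=P[box(.4,.7,-.52,-.3,.012,.024)&S][:,:2];print("base",rectfit(q))
  m=box(.4,.7,-.45,-.25,.155,.19)&S&(C.min(1)>90)&(np.ptp(C,axis=1)<25);q=P[m];
  for h in(q[q[:,0]>.53],q[q[:,0]<.53]):
    if len(h):print("hook",len(h),h[:,:].min(0).round(3),h.max(0).round(3),cv2.fitLine((h[:,:2]*1000).astype(np.float32),cv2.DIST_L2,0,.01,.01).ravel())
  m=box(.58,.75,.1,.3,.05,.22)&S&(C[:,0]>90)&(C[:,1]<60);q=P[m];l=cv2.fitLine((q*1000).astype(np.float32),cv2.DIST_HUBER,0,.01,.01).ravel();t=(q*1000-l[3:])@l[:3];print("pin",len(q),l.round(3),np.percentile(t,[1,99]))
E
```

```text
cam 0
rim 1136 (513.2123413085938, 257.68402099609375, 226.24716186523438, 282.58367919921875, 55.655677795410156)
blue 227 (634.5919799804688, -176.86012268066406, 16.68457794189453, 74.26087951660156, 74.20613098144531) yellow [ 0.6374 -0.1735  0.1234] other [ 0.6402 -0.1827  0.124 ] 0.12354602208102067
green 182 (582.134765625, -36.19289779663086, 74.78163146972656, 14.51569938659668, 29.69126319885254) yellow [ 0.5845 -0.0311  0.1244] other [ 0.5875 -0.0373  0.124 ] 0.12422093709686972
board top (534.1087036132812, -389.6029357910156, 209.88070678710938, 131.46514892578125, 22.06978988647461) [ 0.56149587 -0.43118044]
base (541.5626220703125, -413.70745849609375, 228.41749572753906, 119.80797576904297, 22.002315521240234)
hook 168 [ 0.557 -0.425  0.156] [ 0.606 -0.307  0.181] [ 3.4805128e-01 -9.3747550e-01  5.8156116e+02 -3.6110001e+02]
hook 154 [ 0.455 -0.45   0.164] [ 0.5   -0.35   0.183] [ 3.6394712e-01 -9.3141961e-01  4.7922720e+02 -3.9979678e+02]
pin 94 [ 8.19000e-01 -5.72000e-01  4.00000e-02  6.73260e+02  1.91046e+02
  1.54291e+02] [-51.353742    14.51356182]
cam 1
rim 1847
[... 371 characters left out ...]
1130371, 30.0765323638916) yellow [ 0.5787 -0.0355  0.1264] other [ 0.5825 -0.0417  0.1265] 0.1264330326931594
board top (531.0269775390625, -393.10015869140625, 209.56089782714844, 132.25860595703125, 22.123472213745117) [ 0.5487293  -0.43886651]
base (540.1395263671875, -414.26214599609375, 219.63003540039062, 119.13343811035156, 21.69039535522461)
hook 155 [ 0.557 -0.416  0.169] [ 0.602 -0.311  0.185] [ 3.7325093e-01 -9.2773044e-01  5.7988245e+02 -3.6440457e+02]
hook 149 [ 0.455 -0.45   0.168] [ 0.498 -0.352  0.187] [ 3.7502295e-01 -9.2701554e-01  4.7656491e+02 -4.0200211e+02]
pin 37 [-6.08000e-01  7.93000e-01  5.30000e-02  6.75064e+02  1.83832e+02
  1.57059e+02] [-8.29485178 13.60489715]
```

```bash
cat >> h.py <<'E'
if __name__=="__main__":
    import sys
    for a in sys.argv[1:]: go(*map(float,a.split(",")))
E
python3 h.py .36,.34,.42,157 .42,.2,.42,110
```

```text
tx -19.89 ty -22.15 tz -18.94 roll 0.0 (half-turn alt -180.0) yaw 157.0 pos [0.2633 0.6216 0.2306] j7 -4.7
tx -30.87 ty -32.70 tz -18.94 roll 47.0 (half-turn alt -133.0) yaw 157.0 pos [0.2633 0.6216 0.2306] j7 -4.7
```

```bash
python3 -m inch '[-1,0,0,-4,0, -1,0,0,-8,0, -1,-2.5,-3,-11,6, -1,-5,-6,-14,12, -1,-8,-9,-17,18, -1,-10.5,-12,-19,24, -1,-13,-14.5,-19,30, -1,-15.5,-17.5,-19,36, -1,-18,-20,-19,42, -1,-20,-22,-19,47]'; python3 h.py .45,.1,.40,80 .46,-.1,.3,67 .405,-.166,.15,67
```

```text
t: 1.73
position: [0.3623, 0.3384, 0.4215]
ee_rot: [179.9, -0.1, 109.7]
force: [0.7, -0.1, 0.3]
opening: 0.0872
grip_force: 0.0
tx -25.40 ty 0.22 tz 2.15 roll 29.7 (half-turn alt -150.3) yaw 109.7 pos [0.3623 0.3384 0.4215] j7 -27.6
tx -44.56 ty -5.59 tz 12.15 roll 42.7 (half-turn alt -137.3) yaw 109.7 pos [0.3623 0.3384 0.4215] j7 -27.6
tx -48.92 ty -12.99 tz 27.15 roll 42.7 (half-turn alt -137.3) yaw 109.7 pos [0.3623 0.3384 0.4215] j7 -27.6
```

```bash
python3 -m inch '[-1,-4,0,0,5, -1,-8,0,0,10, -1,-12,0,0,15, -1,-16,0,0,20, -1,-20,0,1,25, -1,-24,0,2,30, -1,-27.5,-1,4,35, -1,-31,-2,6,40, -1,-34.5,-3,8,42.7, -1,-38,-4,10,42.7]'; python3 - <<'E'
from h import *
p,d=robot.get_image("top");W=cloud("top",d);q,e=robot.get_image("scene")
m=(W[...,2]>.03)&(W[...,2]<.05)&(W[...,0]>.3)&(W[...,0]<.5)&(W[...,1]<-.1)&(W[...,1]>-.4)
n,l,s,c=cv2.connectedComponentsWithStats(m.astype(np.uint8))
for i in range(1,n):
    if s[i,4]>100:
        P=W[l==i];print(s[i],rectfit(P[:,:2]),P.mean(0).round(4),p[l==i].mean(0).astype(int))
go(.404,-.166,.12,67);go(.404,-.166,.021,67)
E
```

```text
t: 2.57
position: [0.454, -0.0316, 0.3201]
ee_rot: [179.9, -0.1, 67.2]
force: [0.4, -0.6, -0.4]
opening: 0.087
grip_force: 0.0
[371 306  18  21 285] (401.65631103515625, -173.4596710205078, 39.78459548950195, 49.351715087890625, 80.05363464355469) [ 0.4021 -0.1717  0.0405] [127  22  18]
[411 318  21  22 356] (371.2500305175781, -274.7979431152344, 50.53671646118164, 49.23691940307617, 69.68290710449219) [ 0.3714 -0.2738  0.0403] [42 79 59]
tx -13.82 ty 0.73 tz 19.82 roll -0.3 (half-turn alt 179.7) yaw 66.7 pos [ 0.452  -0.0362  0.3182] j7 -23.4
tx -13.82 ty 0.73 tz 29.72 roll -0.3 (half-turn alt 179.7) yaw 66.7 pos [ 0.452  -0.0362  0.3182] j7 -23.4
```

```bash
python3 -m inch '[-1,-4,0.3,3,0, -1,-8,0.6,6,0, -1,-12,0.9,9,0, -1,-14,0.9,13,0, -1,-14,0.9,17,0, -1,-14,0.9,21,0, -1,-14,0.9,25,0, -1,-14,0.9,28,0, -1,-14,0.9,29.7,0, -1,-14,0.9,29.7,0]'; python3 h.py .402,-.168,.021,67;  python3 -m inch '[-0.3,0,0,0,0, 0.5,0,0,0,0, 1,0,0,0,0, 1,0,0,0,0, 1,0,0,0,0,1,0,0,0,0,1,0,0,0,0, 1,0,0,-3,0, 1,0,0,-7,0, 1,0,0,-11,0]'
python3 h.py .45,-.05,.25,67 .45,.1,.25,90 .448,.21,.2,90 
```

```text
t: 3.5
position: [0.4059, -0.1609, 0.0198]
ee_rot: [-179.5, 0.1, 67.4]
force: [-0.4, -0.6, 0.5]
opening: 0.087
grip_force: 0.0
tx -0.80 ty -0.08 tz -0.12 roll 0.4 (half-turn alt -179.6) yaw 67.4 pos [ 0.4059 -0.1609  0.0198] j7 21.7
t: 4.33
position: [0.4073, -0.1625, 0.134]
ee_rot: [-179.8, 0.1, 67.3]
force: [0.8, 1.1, -1.7]
opening: 0.0491
grip_force: 30.0
tx 12.02 ty -0.41 tz -11.60 roll 0.3 (half-turn alt -179.7) yaw 67.3 pos [ 0.4073 -0.1625  0.134 ] j7 9.1
tx 25.86 ty -6.20 tz -11.60 roll -22.7 (half-turn alt 157.3) yaw 67.3 pos [ 0.4073 -0.1625  0.134 ] j7 9.1
tx 35.93 ty -10.63 tz -6.60 roll -22.7 (half-turn alt 157.3) yaw 67.3 pos [ 0.4073 -0.1625  0.134 ] j7 9.1
```

```bash
python3 -m inch '[1,4,0,-4,0, 1,8,0,-7,0, 1,12,-0.5,-7,2, 1,16,-1.5,-7,4, 1,20,-3,-7,6, 1,24,-4.5,-7,8, 1,28,-6,-7,10, 1,31.5,-6.5,-7,11.7, 1,35,-7,-7,11.7, 1,38,-7,-7,11.7]'; python3 h.py .4265,.2613,.15,55.6 .4265,.2613,.031,55.6
```

```text
t: 5.17
position: [0.4893, 0.2186, 0.2033]
ee_rot: [-179.9, -0.0, 55.8]
force: [0.8, -1.3, -1.3]
opening: 0.0493
grip_force: 30.0
tx 0.00 ty -7.59 tz 5.33 roll 0.2 (half-turn alt -179.8) yaw 55.8 pos [0.4893 0.2186 0.2033] j7 -51.0
tx 0.00 ty -7.59 tz 17.23 roll 0.2 (half-turn alt -179.8) yaw 55.8 pos [0.4893 0.2186 0.2033] j7 -51.0
```

```bash
python3 - <<'E'
from h import *
p,d=robot.get_image("top");W=cloud("top",d);cv2.imwrite("pics/a.png",p[:,:,::-1])
m=(W[...,2]>.03)&(W[...,2]<.05)&(W[...,0]>.3)&(W[...,0]<.5)&(W[...,1]<-.1)&(W[...,1]>-.4)
n,l,s,c=cv2.connectedComponentsWithStats(m.astype(np.uint8))
for i in range(1,n):
    if s[i,4]>60:
        P=W[l==i];print(s[i],rectfit(P[:,:2]),P.mean(0).round(4))
m=(abs(W[...,2]-.085)<.006)&(W[...,0]>.3)&(W[...,0]<.75)&(W[...,1]>.1)&(W[...,1]<.45)
P=W[m][:,:2]*1000
c=np.array([502.7,257.6]);a=np.radians(55.6);L=(P-c)@np.array([[np.cos(a),-np.sin(a)],[np.sin(a),np.cos(a)]])
print(len(L));print(np.histogram(L[:,0],np.arange(-130,131,10)));print(np.histogram(L[:,1],np.arange(-170,171,10)))
F=L[(L[:,0]<-90)&(abs(L[:,1])<100)];print("front",np.percentile(F[:,0],[2,50,98]),np.polyfit(F[:,1],F[:,0],1)); F=L[(L[:,1]>120)&(abs(L[:,0])<70)];print("left",np.percentile(F[:,1],[2,50,98]))if len(F) else 0; F=L[(L[:,1]<-120)&(abs(L[:,0])<70)&(L[:,1]>-140)];print("right",np.percentile(F[:,1],[2,50,98]))if len(F) else 0
E
```

```text
[411 318  21  22 356] (371.1343078613281, -273.9537658691406, 49.11607360839844, 50.643924713134766, 88.9188003540039) [ 0.3714 -0.2739  0.0402]
1180
(array([  0,   0, 274, 253,  36,  21,  19,  20,  27,  25,  26,  29,  26,
        24,  18,  18,  17,  16,  17,  15,  18,  18, 144, 119,   0,   0]), array([-130, -120, -110, -100,  -90,  -80,  -70,  -60,  -50,  -40,  -30,
        -20,  -10,    0,   10,   20,   30,   40,   50,   60,   70,   80,
         90,  100,  110,  120,  130]))
(array([  0,   0,  16, 230, 188,  42,  41,  38,  40,  43,  40,  40,  39,
        40,  37,  30,  23,  20,  17,  21,  20,  19,  19,  19,  19,  18,
        23,  19,  19,  40,  20,   0,   0,   0]), array([-170, -160, -150, -140, -130, -120, -110, -100,  -90,  -80,  -70,
        -60,  -50,  -40,  -30,  -20,  -10,    0,   10,   20,   30,   40,
         50,   60,   70,   80,   90,  100,  110,  120,  130,  140,  150,
        160,  170]))
front [-105.33667968 -100.49839566  -95.29684981] [-1.65165501e-03 -1.00485458e+02]
right [-139.40799851 -131.26703236 -125.55611467]
```

```bash
python3 -m inch '[1,0,-3,0,0, 1,0,-6,2,0, 1,0,-7.6,5,0, 1,0,-7.6,8,0, 1,0,-7.6,11,0, 1,0,-7.6,14,0, 1,0,-7.6,16,0, 1,0,-7.6,17,0, 1,0,-7.6,17.2,0, 1,0,-7.6,17.2,0]'; python3 h.py .4265,.2613,.031,55.6; python3 -m inch '[0.5,0,0,0,0,0,0,0,0,0,-0.4,0,0,0,0,-0.4,0,0,0,0, -0.4,0,0,0,0, -0.4,0,0,-3,0, -0.4,0,0,-7,0, -0.4,0,0,-11,0, -0.4,0,0,-15,0, -0.4,0,0,-17,0]';  python3 h.py .46,0,.22,55.6 .445,-.1,.22,60 .371,-.274,.18,55.6
```

```text
t: 6.05
position: [0.4274, 0.2577, 0.0317]
ee_rot: [-179.9, 0.0, 55.6]
force: [-0.1, 0.5, -1.5]
opening: 0.0493
grip_force: 30.0
tx 0.24 ty -0.28 tz 0.07 roll 0.0 (half-turn alt -180.0) yaw 55.6 pos [0.4274 0.2577 0.0317] j7 -49.4
t: 6.88
position: [0.4297, 0.2588, 0.2062]
ee_rot: [179.9, -0.4, 55.6]
force: [0.3, 0.2, 1.2]
opening: 0.0608
grip_force: 0.0
tx -19.64 ty 17.12 tz -1.38 roll -0.0 (half-turn alt 180.0) yaw 55.6 pos [0.4297 0.2588 0.2062] j7 -60.6
tx -28.74 ty 21.53 tz -1.38 roll -4.4 (half-turn alt 175.6) yaw 55.6 pos [0.4297 0.2588 0.2062] j7 -60.6
tx -47.28 ty 25.26 tz 2.62 roll -0.0 (half-turn alt 180.0) yaw 55.6 pos [0.4297 0.2588 0.2062] j7 -60.6
```

```bash
python3 -m inch '[-1,-2.5,2.5,-1,0, -1,-5,5.5,-1.5,0, -1,-7.5,8,-1.5,0, -1,-10,11,-1.5,0, -1,-13,14,-1.5,0, -1,-16,16.5,-1.5,0, -1,-19.5,18,-1.5,0, -1,-23,19.5,-1.5,0, -1,-27,20.5,-1.5,0, -1,-31,21.5,-1.5,0]'; python3 h.py .371,-.274,.12,55.6 .371,-.274,.021,55.6
```

```text
t: 7.72
position: [0.4295, -0.1209, 0.2167]
ee_rot: [180.0, -0.0, 55.6]
force: [0.5, -0.4, 0.9]
opening: 0.0873
grip_force: 0.0
tx -15.94 ty 3.81 tz 9.67 roll 0.0 (half-turn alt -180.0) yaw 55.6 pos [ 0.4295 -0.1209  0.2167] j7 -16.1
tx -15.94 ty 3.81 tz 19.57 roll 0.0 (half-turn alt -180.0) yaw 55.6 pos [ 0.4295 -0.1209  0.2167] j7 -16.1
```

```bash
python3 -m inch '[-1,-4,1,1,0, -1,-8,2,3,0, -1,-12,3,6,0, -1,-16,3.8,9,0, -1,-16,3.8,12,0, -1,-16,3.8,15,0, -1,-16,3.8,18,0, -1,-16,3.8,19.6,0, -1,-16,3.8,19.6,0, -1,-16,3.8,19.6,0]'; python3 h.py .371,-.274,.021,55.6;  python3 -m inch '[-0.3,0,0,0,0, 0.5,0,0,0,0, 1,0,0,0,0, 1,0,0,0,0, 1,0,0,0,0,1,0,0,0,0,1,0,0,0,0, 1,0,0,-3,0, 1,0,0,-7,0, 1,0,0,-11,0]'
python3 h.py .45,-.1,.21,55.6 .46,0,.21,55.6 .5007,.2105,.2,55.6 
```

```text
t: 8.55
position: [0.3708, -0.2729, 0.0203]
ee_rot: [-179.9, 0.0, 55.6]
force: [0.4, -0.3, -0.0]
opening: 0.087
grip_force: 0.0
tx -0.09 ty 0.08 tz -0.07 roll -0.0 (half-turn alt 180.0) yaw 55.6 pos [ 0.3708 -0.2729  0.0203] j7 30.7
t: 9.38
position: [0.3698, -0.2722, 0.1308]
ee_rot: [-179.8, 0.1, 55.6]
force: [2.1, -0.4, -0.4]
opening: 0.0493
grip_force: 30.0
tx 18.74 ty -3.12 tz -7.92 roll -0.0 (half-turn alt 180.0) yaw 55.6 pos [ 0.3698 -0.2722  0.1308] j7 18.6
tx 27.56 ty -7.95 tz -7.92 roll -0.0 (half-turn alt 180.0) yaw 55.6 pos [ 0.3698 -0.2722  0.1308] j7 18.6
tx 47.22 ty -16.49 tz -6.92 roll -0.0 (half-turn alt 180.0) yaw 55.6 pos [ 0.3698 -0.2722  0.1308] j7 18.6
```

```bash
python3 -m inch '[1,4,-0.5,-3,0, 1,8,-1,-6,0, 1,12,-2,-8,0, 1,16,-3,-8,0, 1,20,-4,-8,0, 1,24,-6,-8,0, 1,28,-8,-8,0, 1,32,-9.5,-8,0, 1,36,-11.5,-8,0, 1,40,-13.5,-8,0]'; python3 h.py .5007,.2105,.15,55.6 .5007,.2105,.031,55.6
```

```text
t: 10.22
position: [0.4806, 0.105, 0.2104]
ee_rot: [-180.0, -0.0, 55.6]
force: [0.9, -0.5, -1.9]
opening: 0.0498
grip_force: 30.0
tx 9.84 ty -4.30 tz 6.04 roll 0.0 (half-turn alt -180.0) yaw 55.6 pos [0.4806 0.105  0.2104] j7 -39.0
tx 9.84 ty -4.30 tz 17.94 roll 0.0 (half-turn alt -180.0) yaw 55.6 pos [0.4806 0.105  0.2104] j7 -39.0
```

```bash
python3 -m inch '[1,4,-2,0,0, 1,8,-4,1,0, 1,9.7,-4.3,4,0, 1,9.7,-4.3,8,0, 1,9.7,-4.3,12,0, 1,9.7,-4.3,15,0, 1,9.7,-4.3,17,0, 1,9.7,-4.3,17.9,0, 1,9.7,-4.3,17.9,0, 1,9.7,-4.3,17.9,0]'; python3 h.py .5007,.2105,.031,55.6; python3 -m inch '[0.5,0,0,0,0,0,0,0,0,0,-0.4,0,0,0,0,-0.4,0,0,0,0, -0.4,0,0,0,0, -0.4,0,0,-3,0, -0.4,0,0,-7,0, -0.4,0,0,-11,0, -0.4,0,0,-15,0, -0.4,0,0,-19,0]'; python3 -m inch '[1,-4,0,-3,0, 1,-8,2,-4,0, 1,-12,4,-4,0, 1,-16,5,-4,0, 1,-20,5,-4,0, 1,-23,6,-4,0, 1,-23,6,-4,0]'
python3 - <<'E'
from h import *
A=clouds();
for (p,w),n in zip(A,("s1","t1")):cv2.imwrite(f"pics/{n}.png",p[:,:,::-1])
p=A[0][0];cv2.imwrite("pics/s1c.png",cv2.resize(p[180:400,360:600,::-1],None,fx=2.5,fy=2.5))
p=A[1][0];cv2.imwrite("pics/t1c.png",cv2.resize(p[180:360,95:300,::-1],None,fx=3,fy=3))
for c in("scene","top"):
  k={"scene":0,"top":1}[c];p,W=A[k]
  C=p.astype(int);m=(C[...,0]>80)&(C[...,1]<.45*C[...,0])&(W[...,2]>.1)&(W[...,2]<.22)&(W[...,0]>.58)&(W[...,1]>.1)&(W[...,1]<.3)
  v,u=np.where(m);print(c,len(v));
  a=np.radians(55.6);L=(W[m]-[.5027,.2576,0])@np.array([[np.cos(a),-np.sin(a),0],[np.sin(a),np.cos(a),0],[0,0,1]])*1000
  for i in np.argsort(L[:,1])[::max(1,len(v)//14)]:print(u[i],v[i],L[i].round(0))
go(*robot.observe()["position"],55)
E
```

```text
t: 11.05
position: [0.5004, 0.2071, 0.0314]
ee_rot: [-180.0, 0.0, 55.6]
force: [1.1, 0.9, -1.5]
opening: 0.0494
grip_force: 30.0
tx 0.29 ty -0.17 tz 0.04 roll 0.0 (half-turn alt -180.0) yaw 55.6 pos [0.5004 0.2071 0.0314] j7 -34.8
t: 11.88
position: [0.5, 0.207, 0.2235]
ee_rot: [-180.0, -0.0, 55.6]
force: [-0.1, 0.8, -1.6]
opening: 0.061
grip_force: 0.0
t: 12.47
position: [0.4169, -0.0236, 0.2613]
ee_rot: [-179.8, -0.1, 55.0]
force: [0.5, -0.8, -0.3]
opening: 0.0219
grip_force: 0.0
scene 216
419 320 [  45. -195.  156.]
417 320 [  39. -193.  150.]
417 317 [  37. -192.  155.]
417 315 [  34. -188.  156.]
422 317 [  43. -185.  156.]
424 319 [  45. -182.  151.]
423 313 [  38. -178.  158.]
424 312 [  37. -175.  158.]
428 314 [  43. -171.  155.]
430 314 [  44. -167.  153.]
432 314 [  45. -163.  152.]
434 314 [  46. -159.  151.]
435 309 [  43. -154.  158.]
438 312 [  46. -149.  151.]
436 306 [  37. -146.  156.]
top 43
228 195 [  39. -193.  157.]
227 195 [  41. -192.  155.]
229 197 [  34. -190.  158.]
228 197 [  37. -189.  155.]
230 199 [  30. -188.  157.]
229 199 [  32. -187.  156.]
227 198 [  36. -186.  159.]
229 200 [  31. -185.  156.]
225 198 [  42. -184.  152.]
226 199 [  37. -183.  157.]
225 199 [  39. -181.  157.]
227 201 [  32. -180.  162.]
224 200 [  39. -178.  160.]
224 201 [  39. -176.  157.]
217 209 [  42. -153.  155.]
tx 0.00 ty 0.00 tz -0.00 roll 0.4 (half-turn alt -179.6) yaw 55.4 pos [ 0.4196 -0.0176  0.2618] j7 -38.8
```

View pics/s1c.png

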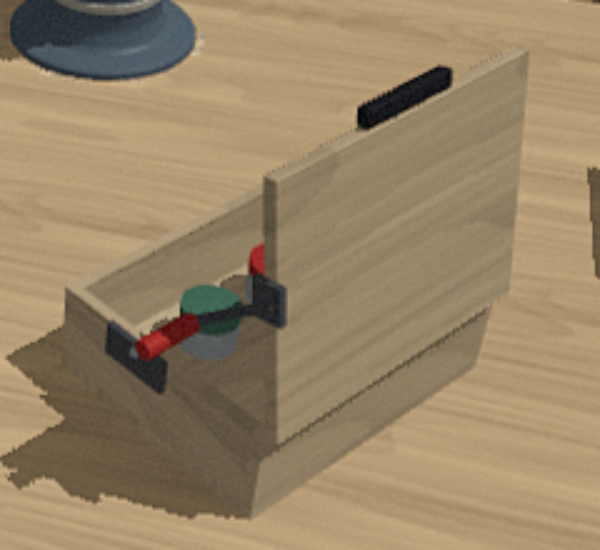

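View pics/t1c.png

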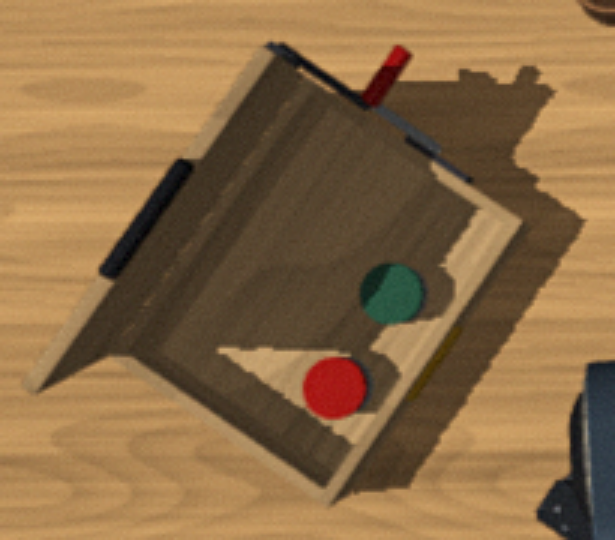

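Both tins stand in the chest: green at (392,293) and red at (335,388) in the top crop. The pin's outer end is at (400,55) in that crop. Its axis is at about (38, ·, 152) mm in the chest frame.

```bash
python3 h.py .6,.05,.26,145.6; python3 -m inch '[1,3,-1,0,-7, 1,6,-2,0,-14, 1,9,-3,0,-21, 1,12,-4,0,-28, 1,14,-6,0,-35, 1,15,-8,0,-42, 1,16,-10,0,-49, 1,16,-11,0,-56, 1,16,-11,0,-63, 1,16,-11,0,-70]'; python3 h.py .6,.05,.26,145.6 .664,.157,.26,145.6 .664,.157,.146,145.6
```

```text
tx 15.80 ty 11.02 tz 0.18 roll 89.8 (half-turn alt -90.2) yaw 55.4 pos [ 0.4196 -0.0176  0.2618] j7 -38.8
t: 13.4
position: [0.4188, 0.1806, 0.2612]
ee_rot: [-180.0, 0.0, 126.3]
force: [-0.5, -0.9, 0.8]
opening: 0.0003
grip_force: 0.0
tx -21.25 ty 6.88 tz 0.12 roll -19.3 (half-turn alt 160.7) yaw 126.3 pos [0.4188 0.1806 0.2612] j7 11.5
tx -16.41 ty 18.37 tz 0.12 roll -19.3 (half-turn alt 160.7) yaw 126.3 pos [0.4188 0.1806 0.2612] j7 11.5
tx -16.41 ty 18.37 tz 11.52 roll -19.3 (half-turn alt 160.7) yaw 126.3 pos [0.4188 0.1806 0.2612] j7 11.5
```

```bash
python3 -m inch '[1,-4,0,0,0, 1,-8,0,0,0, 1,-12,0,0,0, 1,-16,2,0,-4, 1,-20,4,0,-8, 1,-21,7,0,-12, 1,-21,9,0,-16, 1,-21,11,0,-19.3, 1,-21,13,0,-19.3, 1,-21,13,0,-19.3]'; python3 h.py  .664,.157,.26,145.6 .664,.157,.146,145.6
```

```text
t: 14.23
position: [0.6503, 0.0888, 0.2593]
ee_rot: [180.0, -0.0, 145.3]
force: [-1.1, 1.6, 0.1]
opening: 0.0002
grip_force: 0.0
tx 2.75 ty 6.39 tz -0.07 roll -0.3 (half-turn alt 179.7) yaw 145.3 pos [0.6503 0.0888 0.2593] j7 60.0
tx 2.75 ty 6.39 tz 11.33 roll -0.3 (half-turn alt 179.7) yaw 145.3 pos [0.6503 0.0888 0.2593] j7 60.0
```

```bash
python3 -m inch '[1,0,2,2,0, 1,0,4,5,0, 1,1,5.5,8,0, 1,2,6,10,0, 1,2.7,6.2,11.3,-0.3, 1,2.7,6.2,11.3,-0.3, 1,2.7,6.2,11.3,-0.3]'; python3 - <<'E'
from h import *
go(.664,.157,.146,145.6)
p,d=robot.get_image("scene");cv2.imwrite("pics/s2c.png",cv2.resize(p[200:370,380:600,::-1],None,fx=2.5,fy=2.5))
o=robot.observe();print(o["force"])
E
python3 -m inch '[1,0,0.5,0,0, 1,0,1,-0.0,0, 1,0,1.4,0.4,0, 1,0,1.8,0.8,0]'
```

```text
t: 14.82
position: [0.6605, 0.1505, 0.1474]
ee_rot: [-179.9, -0.1, 145.4]
force: [0.3, -1.2, 0.8]
opening: 0.0004
grip_force: 0.0
tx 0.08 ty 0.73 tz 0.14 roll -0.2 (half-turn alt 179.8) yaw 145.4 pos [0.6605 0.1505 0.1474] j7 58.5
[0.46202715 0.24116442 1.13275677]
t: 15.2
position: [0.6723, 0.1644, 0.1412]
ee_rot: [179.9, 0.1, 145.2]
force: [-1.4, 0.1, -0.2]
opening: 0.0005
grip_force: 0.0
```

View pics/s2c.png

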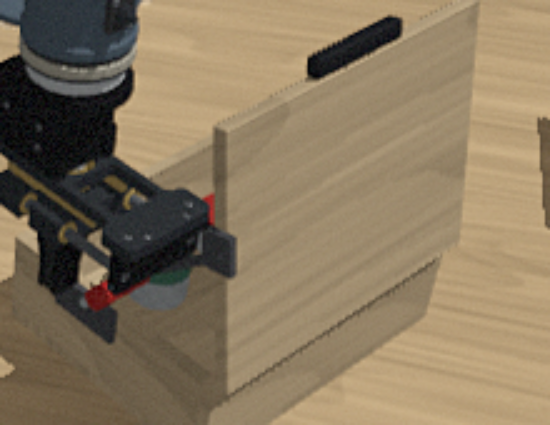

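```bash
for i in 1 2 3; do python3 -m inch '[1,0,0.25,0.2,0, 1,0,0.5,0.4,0, 1,0,0.75,0.65,0]' | egrep "pos|force:"; done
```

```text
position: [0.6757, 0.1701, 0.1337]
force: [-0.4, 0.4, -0.6]
grip_force: 0.1
position: [0.6796, 0.1758, 0.1273]
force: [-1.7, -2.8, 1.0]
grip_force: 1.2
position: [0.6829, 0.1807, 0.1203]
force: [-5.6, -4.8, 0.3]
grip_force: 3.4
```

```bash
for i in 1 2 3; do python3 -m inch '[1,0,0.25,0.2,0, 1,0,0.5,0.4,0, 1,0,0.75,0.6,0]' | egrep "pos|force:"; done; python3 - <<'E'
from h import *
p,d=robot.get_image("scene");cv2.imwrite("pics/s3c.png",cv2.resize(p[200:370,380:600,::-1],None,fx=2.5,fy=2.5))
E
```

```text
position: [0.6854, 0.1843, 0.1136]
force: [-10.2, -9.7, 2.6]
grip_force: 6.3
position: [0.6873, 0.1871, 0.1068]
force: [-13.6, -13.5, 4.0]
grip_force: 9.9
position: [0.6887, 0.1893, 0.0999]
force: [-21.6, -20.1, 6.6]
grip_force: 14.2
```

View pics/s3c.png

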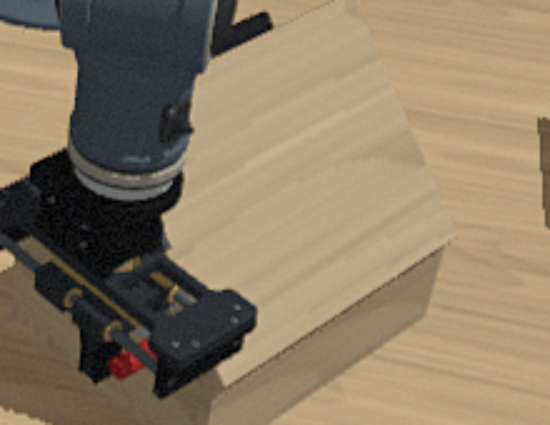

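```bash
python3 -c "
from h import *
o=robot.observe();print(o['opening'],o['force'],o['wrist_torque'],o['qpos'])"; python3 -m inch '[1,-0.2,-0.5,0,0, 1,-0.4,-1,0,0, 1,-0.4,-1.5,0,0]'; python3 - <<'E'
from h import *
p,W=clouds()[0]
a=np.radians(55.6);L=(W-[.5027,.2576,0])@np.array([[np.cos(a),-np.sin(a),0],[np.sin(a),np.cos(a),0],[0,0,1]])*1000
m=(abs(L[...,1]-80)<30)&(L[...,0]>-150)&(L[...,0]<115)&(L[...,2]>100)&(L[...,2]<350)
q=L[m];print(len(q));h=q[:,[0,2]];print(np.polyfit(h[:,0],h[:,1],1),h.min(0),h.max(0))
E
```

```text
0.0003934614991289459 [-16.23742584 -16.40345536  -0.05756669] [-3.83108466  3.70555947  0.22127586] [-40.52145292  41.90157197  34.59825528  88.94858616 -25.59502468
  58.85700067  56.08900459]
t: 17.0
position: [0.6912, 0.1859, 0.1018]
ee_rot: [-180.0, -0.1, 145.2]
force: [0.6, -0.3, -0.0]
opening: 0.0001
grip_force: 0.0
2338
[ -1.07605535 216.22123772] [-32.177666  100.0475781] [111.79100356 247.47572665]
```

```bash
python3 -m inch '[1,-3,-0.5,0,0, 1,-6,-1,0,0, 1,-7,-1,-4,0, 1,-7,-1,-8,0, 1,-7,-1,-12,0, 1,-7,-1,-16,5, 1,-7,-1,-20,10, 1,-7,-1,-24,17, 1,-7,-1,-24,24, 1,-7,-1,-24,31]'|grep pos; python3 -m inch '[1,0,0,0,7,1,0,0,0,14,1,0,0,0,21,1,0,0,0,28,1,0,0,0,35,1,0,0,0,42,1,0,0,0,49,1,0,0,0,56,1,0,0,0,58.5,1,0,0,0,58.5]';python3 h.py .5,.2535,.34,55.6 .5,.2535,.24,55.6
```

```text
position: [0.7456, 0.1391, 0.3482]
t: 18.77
position: [0.7443, 0.1398, 0.3434]
ee_rot: [179.9, -0.1, 55.8]
force: [-0.7, -0.3, -0.6]
opening: 0.0003
grip_force: 0.0
tx -4.32 ty -26.60 tz 0.34 roll 0.2 (half-turn alt -179.8) yaw 55.8 pos [0.7443 0.1398 0.3434] j7 -24.6
tx -4.32 ty -26.60 tz 10.34 roll 0.2 (half-turn alt -179.8) yaw 55.8 pos [0.7443 0.1398 0.3434] j7 -24.6
```

```bash
python3 -m inch '[1,-1,-4,0,0, 1,-2,-8,0,0, 1,-3,-12,0,0, 1,-4,-16,0,0, 1,-4.3,-20,0,0, 1,-4.3,-24,0.5,0, 1,-4.3,-26.6,3,0, 1,-4.3,-26.6,6,0, 1,-4.3,-26.6,9,0, 1,-4.3,-26.6,10,0]';python3 -m inch '[1,0,0,0.4,0, 1,0,0,0.8,0, 1,-0.3,0,1.2,0, 1,-0.6,0,1.5,0, 1,-0.9,0,1.9,0, 1,-1.2,0,2.3,0]'; python3 h.py .5,.2535,.24,55.6
```

```text
t: 19.6
position: [0.497, 0.254, 0.2401]
ee_rot: [-179.8, 0.2, 56.0]
force: [-1.0, 1.0, 1.5]
opening: 0.0007
grip_force: 0.8
t: 20.1
position: [0.4934, 0.2417, 0.2206]
ee_rot: [179.9, -0.1, 55.7]
force: [0.5, 0.5, 1.9]
opening: 0.0004
grip_force: 0.8
tx 1.35 ty -0.12 tz -1.94 roll 0.1 (half-turn alt -179.9) yaw 55.7 pos [0.4934 0.2417 0.2206] j7 -36.9
```

```bash
python3 -m inch '[1,-0.5,0,0.6,0, 1,-0.9,0,1.2,0, 1,-1.3,0,1.8,0, 1,-1.7,0,2.3,0, 1,-2,0,2.9,0, 1,-2.4,0,3.5,0, 1,-2.8,0,4.1,0, 1,-3.2,0,4.6,0]'|egrep 'pos|force:'; python3 -m inch '[1,-0.3,0,0.6,0, 1,-0.6,0,1.2,0, 1,-0.8,0,1.8,0, 1,-1.0,0,2.3,0, 1,-1.2,0,2.9,0, 1,-1.4,0,3.4,0]'|egrep 'pos|force:'; python3 -m inch '[1,-0.1,0,0.5,0, 1,-0.2,0,1,0, 1,-0.3,0,1.5,0, 1,-0.4,0,2,0, 1,-0.5,0,2.4,0]'|egrep 'pos|force:'; python3 -m inch '[1,0,0,0.3,0,1,0,0,0.6,0, 1,0,0,0.8,0, 1,0,0,1,0]'|egrep 'pos|force:'
```

```text
position: [0.4743, 0.2161, 0.1733]
force: [0.7, 1.3, 1.0]
grip_force: 0.5
position: [0.4666, 0.2044, 0.1393]
force: [0.3, 0.4, 0.5]
grip_force: 0.4
position: [0.464, 0.2004, 0.1155]
force: [0.2, 0.4, -0.1]
grip_force: 0.4
position: [0.464, 0.2002, 0.1058]
force: [-0.2, -0.8, 1.7]
grip_force: 0.4
```

```bash
for i in 1 2 3; do python3 -m inch '[1,0,0,0.1,0,1,0,0,0.2,0]'|egrep 'pos|force:'; done; python3 - <<'E'
from h import *
p,W=clouds()[0];cv2.imwrite("pics/s4c.png",cv2.resize(p[180:400,360:600,::-1],None,fx=2.5,fy=2.5))
a=np.radians(55.6);L=(W-[.5027,.2576,0])@np.array([[np.cos(a),-np.sin(a),0],[np.sin(a),np.cos(a),0],[0,0,1]])*1000
m=(abs(L[...,1]-80)<30)&(L[...,0]>-100)&(L[...,0]<100)&(L[...,2]>80)&(L[...,2]<150)
q=L[m];print(len(q),np.polyfit(q[:,0],q[:,2],1),np.median(q[:,2]))
E
```

```text
position: [0.4641, 0.2002, 0.1052]
force: [-6.9, -1.6, 24.2]
grip_force: 12.2
position: [0.4642, 0.2001, 0.105]
force: [-13.0, -2.8, 44.5]
grip_force: 22.0
position: [0.4642, 0.2002, 0.1048]
force: [-20.2, -3.0, 63.9]
grip_force: 31.7
1742 [1.18230413e-03 9.58144912e+01] 95.8006004146973
```

View pics/s4c.png

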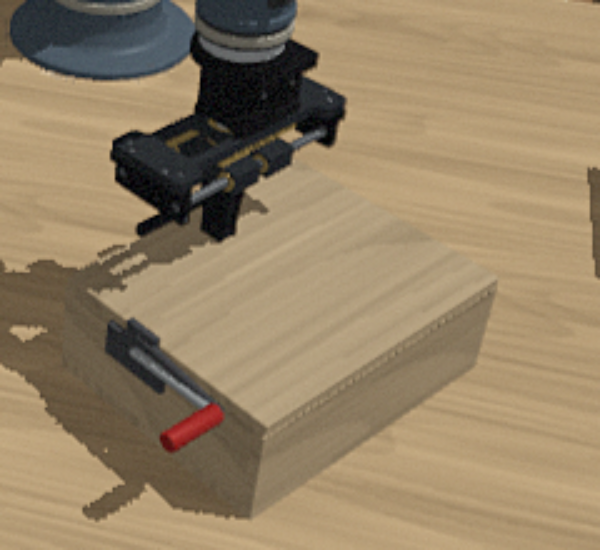

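The lid is flat (z about 96 mm) and shut, with the pin folded beside the wall at (190,427). Next come the timers.

```bash
python3 -m inch '[1,0,0,-3,0,1,0,0,-7,0,1,0,0,-11,0,1,0,0,-14,0,1,0,0,-14,0]'; python3 - <<'E'
from h import *
for (p,W) in clouds():
  C=p.astype(int)
  for n,b in(("blue",(.56,.72,-.25,-.10)),("green",(.50,.66,-.10,.04))):
    m=(W[...,0]>b[0])&(W[...,0]<b[1])&(W[...,1]>b[2])&(W[...,1]<b[3])&(W[...,2]>.118)&(W[...,2]<.134);q=W[m]
    print(n,len(q),np.round(rectfit(q[:,:2]),1))
go(.581,-.0373,.20,30)
E
```

```text
t: 23.03
position: [0.4679, 0.2011, 0.2456]
ee_rot: [179.8, -0.6, 55.7]
force: [0.9, -0.2, -0.1]
opening: 0.0005
grip_force: 0.0
blue 222 [ 635.3 -178.5   19.8   73.2   73.9]
green 186 [581.9 -36.8  73.4  14.7  29.7]
blue 191 [ 633.  -179.4   14.9   69.5   73.4]
green 191 [580.5 -38.3  70.3  14.4  29.8]
tx -13.15 ty 23.03 tz 4.10 roll 25.8 (half-turn alt -154.2) yaw 55.8 pos [0.4645 0.2009 0.241 ] j7 -38.5
```

```bash
python3 -m inch '[-0.3,-2,3,-1,4, -0.3,-4,6,-1,8, -0.3,-6,9,-1,12, -0.3,-8,12,-1,16, -0.3,-10,15,0,20, -0.3,-11.5,18,1,25.8, -0.3,-12.5,21,2,25.8, -0.3,-13.1,23,3,25.8, -0.3,-13.1,23,4,25.8, -0.3,-13.1,23,4,25.8]'; python3 h.py .581,-.0375,.11,30
```

```text
t: 23.97
position: [0.5784, -0.0383, 0.1965]
ee_rot: [-179.8, 0.3, 29.8]
force: [-1.1, 0.3, 1.1]
opening: 0.0544
grip_force: 0.0
tx 0.27 ty 0.06 tz 8.65 roll -0.2 (half-turn alt 179.8) yaw 29.8 pos [ 0.5784 -0.0383  0.1965] j7 -29.7
```

```bash
python3 -m inch '[-0.3,0.2,0,4,0, -0.3,0.2,0,7,0, -0.3,0.2,0,8.6,0, -0.3,0.2,0,8.6,0, 1,0.2,0,8.6,0, 1,0.2,0,8.6,0,1,0.2,0,8.6,0,1,0.2,0,8.6,0,1,0.2,0,8.6,0,1,0.2,0,8.6,0]'; python3 -m inch '[1,0,0,-4,0,1,0,0,-8,0,1,0,0,-12,1,1,0,0,-15,4,1,0,0,-15,8,1,0,0,-15,8]';python3 h.py .547,-.280,.26,22
```

```text
t: 24.8
position: [0.5824, -0.0364, 0.1147]
ee_rot: [180.0, -0.1, 29.9]
force: [-0.0, -0.1, 0.6]
opening: 0.0249
grip_force: 0.0
t: 25.3
position: [0.583, -0.0368, 0.2661]
ee_rot: [179.9, -0.2, 21.9]
force: [-0.3, -0.2, -0.3]
opening: 0.0005
grip_force: 0.0
tx -12.41 ty 21.22 tz 0.61 roll -0.1 (half-turn alt 179.9) yaw 21.9 pos [ 0.583  -0.0368  0.2661] j7 -39.9
```

```bash
python3 -m inch '[-0.4,0,0,0,-8,-0.4,-6,0,0,-8]'|grep pos; python3 - <<'E'
from h import *
A=clouds()
for (p,W) in A:
  C=p.astype(int)
  for n,b in(("green",(.50,.66,-.10,.04)),):
    m=(W[...,0]>b[0])&(W[...,0]<b[1])&(W[...,1]>b[2])&(W[...,1]<b[3])&(W[...,2]>.118)&(W[...,2]<.134);q=W[m]
    print(n,len(q),np.round(rectfit(q[:,:2]),1))
go(.581,-.0375,.11,30)
E
```

```text
position: [0.5481, -0.0474, 0.263]
green 186 [582.4 -36.3  73.7  14.6  29.7]
green 0 [0. 0. 0. 0. 0.]
tx 4.66 ty 0.66 tz 15.19 roll -0.3 (half-turn alt 179.7) yaw 29.7 pos [ 0.5373 -0.0549  0.2619] j7 -33.3
```

```bash
python3 -m inch '[0,2.5,0.6,4,0, 0,4.7,0.7,8,0, 0,4.7,0.7,12,0, 0,4.7,0.7,15.2,0, 0,4.7,0.7,15.2,0, 0,4.7,0.7,15.2,0, 1,4.7,0.7,15.2,0,1,4.7,0.7,15.2,0,1,4.7,0.7,15.2,0,1,4.7,0.7,15.2,0]'; python3 -m inch '[1,0,0,0,0,1,0,0,0,0,1,0,0,0,0,1,0,0,0,0,1,0,0,0,0,1,0,0,0,0,1,0,0,0,0]'
```

```text
t: 26.4
position: [0.5886, -0.0347, 0.1139]
ee_rot: [179.9, -0.2, 29.9]
force: [0.4, -0.3, 1.5]
opening: 0.0245
grip_force: 0.0
t: 26.98
position: [0.588, -0.0343, 0.1129]
ee_rot: [-180.0, -0.1, 30.0]
force: [-1.7, 0.4, 5.2]
opening: 0.0144
grip_force: 30.0
```

```bash
python3 -m inch '[1,0,0,-4,0,1,0,0,-8,0,1,0,0,-12,2,1,0,0,-15,5,1,0,0,-15,8,1,0,0,-15,8]';python3 h.py .554,-.2775,.26,22
```

```text
t: 27.48
position: [0.5883, -0.0349, 0.2635]
ee_rot: [179.9, -0.2, 21.9]
force: [0.3, -0.4, -2.0]
opening: 0.014
grip_force: 30.0
tx -12.23 ty 21.23 tz 0.35 roll -0.1 (half-turn alt 179.9) yaw 21.9 pos [ 0.5883 -0.0349  0.2635] j7 -40.4
```

```bash
python3 -m inch '[1,-2,3,0,0, 1,-4,6,0,0, 1,-6,9,0,0, 1,-8,12,0,0, 1,-10,15,0,0, 1,-11.5,18,0,0, 1,-12.2,20.5,1,0, 1,-12.2,21.2,3.5,0, 1,-12.2,21.2,5.2,0, 1,-12.2,21.2,5.2,0]';python3 h.py .554,-.2775,.211,22; python3 - <<'E'
from h import *
A=clouds();p=A[0][0];cv2.imwrite("pics/s5c.png",cv2.resize(p[150:350,110:350,::-1],None,fx=2.5,fy=2.5))
P=np.array([.375,-.927]);Q=np.array([.927,.375])
for p,W in A:
  C=p.astype(int);g=(C[...,1]>C[...,0]+15)&(C[...,1]>C[...,2]+10)&(W[...,1]<-.2)&(W[...,1]>-.4)&(W[...,0]>.45)
  q=W[g];print("green",len(q),(q[:,:2]@P).min() if len(q) else 0,(q[:,:2]@P).max(),np.percentile(q[:,:2]@Q,[1,99]),np.percentile(q[:,2],[1,99]))
E
```

```text
t: 28.32
position: [0.5507, -0.2754, 0.2047]
ee_rot: [-179.6, 0.4, 21.9]
force: [0.0, 1.1, -2.5]
opening: 0.0133
grip_force: 30.0
tx 0.23 ty 0.31 tz -0.63 roll -0.1 (half-turn alt 179.9) yaw 21.9 pos [ 0.5507 -0.2754  0.2047] j7 -15.7
green 271 0.43754817920916117 0.48190865764682184 [0.38777483 0.43886161] [0.09714245 0.15014839]Traceback (most recent call last):
  File "<stdin>", line 6, in <module>
    return umr_maximum(a, axis, None, out, keepdims, initial, where)
ValueError: zero-size array to reduction operation maximum which has no identity
```

View pics/s5c.png

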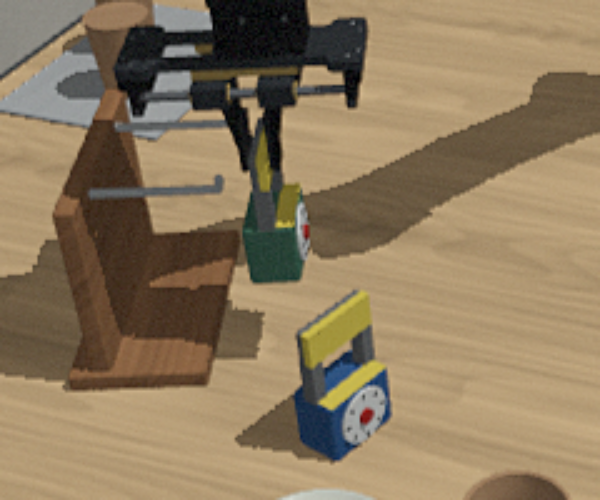

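```bash
python3 -m inch '[1,0,0,-0.5,0, 1,0,0,-0.5,0, 1,0,1,-0.5,0, 1,0,2,-0.5,0, 1,0,3,-0.5,0, 1,0,4,-0.5,0, 1,0,5,-0.5,0, 1,0,6,-0.5,0, 1,0,7.2,-0.5,0, 1,0,7.2,-0.5,0]'; python3 -m inch '[1,0,0,0.5,0, 1,0,0,1,0, 1,0,0,1.4,0,1,0,0,1.7,0,1,0,0,1.7,0]'
```

```text
t: 29.25
position: [0.5806, -0.3468, 0.215]
ee_rot: [179.9, 0.1, 21.8]
force: [-0.3, -0.6, -1.8]
opening: 0.014
grip_force: 30.0
t: 29.67
position: [0.5804, -0.3425, 0.1968]
ee_rot: [-179.9, 0.0, 22.0]
force: [0.6, -0.3, -1.8]
opening: 0.0137
grip_force: 30.0
```

```bash
for i in 1 2 3; do python3 -m inch '[1,0,0,0.15,0, 1,0,0,0.3,0]'|egrep 'pos|force:';done
```

```text
position: [0.5807, -0.3435, 0.1951]
force: [0.4, -0.0, -2.6]
grip_force: 30.0
position: [0.5807, -0.3436, 0.192]
force: [-0.2, 0.2, -1.6]
grip_force: 30.0
position: [0.5807, -0.3437, 0.1906]
force: [-2.6, 3.7, 12.8]
grip_force: 30.0
```

```bash
python3 -m inch '[0.6,0,0,-0.1,0, 0.4,0,0,-0.1,0, 0.4,0,0,-0.1,0,0.4,0,0,-0.1,0,0.4,0,0,-0.1,0, 0.4,0,0,-2,0,0.4,0,0,-5,0,0.4,0,0,-8,0,0.4,0,0,-10,0]'; python3 -m inch '[-0.1,0,-4,0,0,-0.1,2,-8,0,0,-0.1,4,-12,0,0,-0.1,6,-14,0,0, -0.1,7,-15,0,0]'; python3 - <<'E'
from h import *
A=clouds();p=A[0][0];cv2.imwrite("pics/s6c.png",cv2.resize(p[150:350,110:350,::-1],None,fx=2.5,fy=2.5))
p,W=A[0];m=(W[...,0]>.56)&(W[...,0]<.72)&(W[...,1]>-.25)&(W[...,1]<-.1)&(W[...,2]>.118)&(W[...,2]<.134);print(np.round(rectfit(W[m][:,:2]),1))
go(.634,-.179,.2,-16.5);go(.634,-.179,.112,-16.5)
E
```

```text
t: 30.92
position: [0.5809, -0.3445, 0.2917]
ee_rot: [179.9, -0.1, 21.9]
force: [-0.2, -0.5, 0.6]
opening: 0.0259
grip_force: 0.0
t: 31.33
position: [0.5915, -0.1719, 0.2883]
ee_rot: [-179.8, -0.1, 22.4]
force: [-0.2, 0.2, 0.9]
opening: 0.0461
grip_force: 0.0
[ 635.2 -177.3   17.5   71.6   73.2]
tx 3.76 ty 2.07 tz 8.84 roll 38.9 (half-turn alt -141.1) yaw 22.4 pos [ 0.5914 -0.1742  0.2884] j7 -28.6
tx 3.76 ty 2.07 tz 17.64 roll 38.9 (half-turn alt -141.1) yaw 22.4 pos [ 0.5914 -0.1742  0.2884] j7 -28.6
```

View pics/s6c.png

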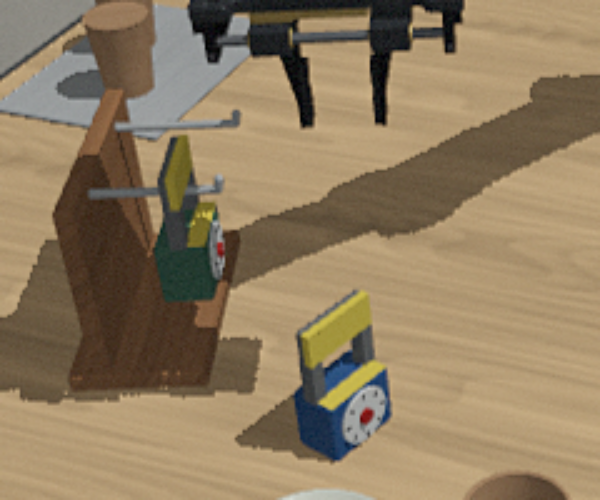

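Green hangs on the left hook at (190,215), dial outward. Next is the blue timer.

```bash
python3 -m inch '[-0.1,1,1,0,7,-0.1,2,1.5,0,14,-0.1,3,2,0,21,-0.1,3.7,2,3,28,-0.1,3.7,2,6,35,-0.1,3.7,2,8,38.9,-0.1,3.7,2,9,38.9,-0.1,3.7,2,9,38.9]'; python3 h.py .634,-.179,.112,-16.5
```

```text
t: 32.1
position: [0.6296, -0.1842, 0.1967]
ee_rot: [179.9, 0.2, -17.0]
force: [-0.1, -0.3, 0.8]
opening: 0.0479
grip_force: 0.0
tx 0.27 ty -0.63 tz 8.47 roll -0.5 (half-turn alt 179.5) yaw -17.0 pos [ 0.6296 -0.1842  0.1967] j7 -58.7
```

```bash
python3 -m inch '[-0.1,0.3,-0.4,0,-0.5,-0.1,0.3,-0.4,0,-0.5,-0.1,0.3,-0.4,0,-0.5]'; python3 h.py .634,-.179,.112,-16.5
```

```text
t: 32.35
position: [0.6363, -0.1807, 0.2009]
ee_rot: [-180.0, -0.2, -16.4]
force: [-0.1, -0.3, -0.2]
opening: 0.0479
grip_force: 0.0
tx -0.27 ty -0.09 tz 8.89 roll 0.1 (half-turn alt -179.9) yaw -16.4 pos [ 0.6363 -0.1807  0.2009] j7 -58.7
```

```bash
python3 -m inch '[-0.1,-0.1,-0.1,3,0,-0.1,-0.1,-0.1,6,0,-0.1,-0.1,-0.1,8,0,-0.1,-0.1,-0.1,8.8,0,-0.1,-0.1,-0.1,8.8,0,1,-0.1,-0.1,8.8,0,1,-0.1,-0.1,8.8,0,1,-0.1,-0.1,8.8,0,1,-0.1,-0.1,8.8,0,1,-0.1,-0.1,8.8,0]'; python3 -m inch '[1,0,0,0,0,1,0,0,0,0,1,0,0,0,0,1,0,0,0,0,1,0,0,0,0,1,0,0,0,0,1,0,0,0,0]'
```

```text
t: 33.18
position: [0.635, -0.179, 0.1119]
ee_rot: [-180.0, -0.1, -16.5]
force: [0.1, -0.7, 0.2]
opening: 0.0224
grip_force: 0.0
t: 33.77
position: [0.6348, -0.179, 0.1114]
ee_rot: [-180.0, -0.0, -16.5]
force: [-0.9, 0.4, 3.2]
opening: 0.0137
grip_force: 30.0
```

```bash
python3 -m inch '[1,0,0,-4,0,1,0,0,-8,0,1,0,0,-12,0,1,0,0,-15,-6,1,0,0,-15,-13,1,0,0,-15,-20,1,0,0,-15,-27,1,0,0,-15,-34,1,0,0,-15,-38.5,1,0,0,-15,-38.5]';python3 h.py .50,-.18,.26,22 .443,-.317,.26,22
```

```text
t: 34.6
position: [0.6341, -0.1786, 0.2603]
ee_rot: [-179.9, 0.0, 22.1]
force: [-0.7, -0.1, -1.0]
opening: 0.0138
grip_force: 30.0
tx -12.48 ty -4.91 tz 0.03 roll 0.1 (half-turn alt -179.9) yaw 22.1 pos [ 0.6341 -0.1786  0.2603] j7 -28.8
tx -22.91 ty 5.63 tz 0.03 roll 0.1 (half-turn alt -179.9) yaw 22.1 pos [ 0.6341 -0.1786  0.2603] j7 -28.8
```

```bash
python3 -m inch '[1,-3.5,-1.5,0,0,1,-7,-3,0,0,1,-10.5,-4,0,0,1,-14,-3.5,0,0,1,-17,-1,0,0,1,-20,2,0,0,1,-22,4,0,0,1,-22.9,5.5,1,0,1,-22.9,5.6,3,0,1,-22.9,5.6,4.6,0]';python3 -m inch '[1,0,0,0,0,1,0,0,0,0,1,0,0,0,0]'; python3 - <<'E'
from h import *
go(.443,-.317,.213,22)
p,W=clouds()[0];cv2.imwrite("pics/s7c.png",cv2.resize(p[150:350,110:350,::-1],None,fx=2.5,fy=2.5))
P=np.array([.375,-.927]);Q=np.array([.927,.375]);C=p.astype(int)
g=(C[...,2]>C[...,0]+40)&(W[...,1]<-.2)&(W[...,1]>-.42)&(W[...,2]<.2)&(W[...,2]>.05);q=W[g];print(len(q),np.percentile(q[:,:2]@P,[1,99]),np.percentile(q[:,:2]@Q,[1,99]),np.percentile(q[:,2],[1,99]))
E
```

```text
t: 35.43
position: [0.4421, -0.3183, 0.2142]
ee_rot: [180.0, 0.0, 21.7]
force: [1.2, 0.0, -2.3]
opening: 0.0138
grip_force: 30.0
t: 35.68
position: [0.4437, -0.3169, 0.2156]
ee_rot: [180.0, -0.0, 22.0]
force: [-0.1, -0.1, -1.3]
opening: 0.0139
grip_force: 30.0
tx -0.06 ty -0.02 tz 0.26 roll -0.0 (half-turn alt 180.0) yaw 22.0 pos [ 0.4437 -0.3169  0.2156] j7 -10.2
421 [0.43771113 0.47998837] [0.2800629  0.33338203] [0.10918597 0.16226177]
```

View pics/s7c.png

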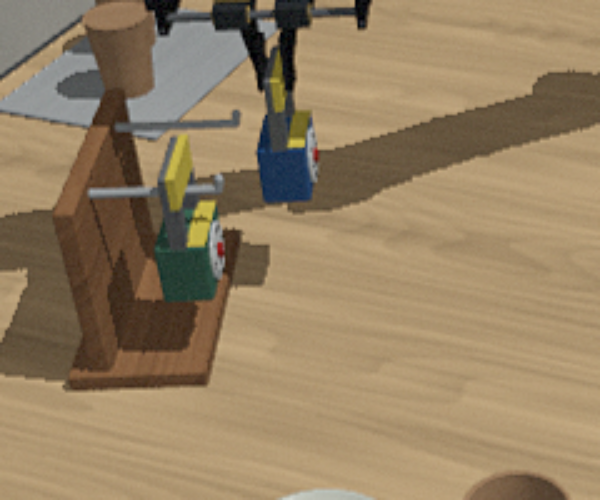

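```bash
python3 -m inch '[1,-0.3,0,0.5,0, 1,-0.3,0,0.5,0, 1,-0.3,1,0.5,0, 1,-0.3,2,0.5,0, 1,-0.3,3,0.5,0, 1,-0.3,4,0.5,0, 1,-0.3,5,0.5,0, 1,-0.3,6,0.5,0, 1,-0.3,7.3,0.5,0, 1,-0.3,7.3,0.5,0]'; python3 -m inch '[1,0,0,0.5,0, 1,0,0,1,0, 1,0,0,1.4,0,1,0,0,1.4,0]'; for i in 1 2 3; do python3 -m inch '[1,0,0,0.1,0, 1,0,0,0.2,0]'|egrep 'pos|force:';done
```

```text
t: 36.62
position: [0.4685, -0.3879, 0.2103]
ee_rot: [179.8, 0.0, 22.0]
force: [0.7, -0.4, -2.2]
opening: 0.014
grip_force: 30.0
t: 36.95
position: [0.4675, -0.3842, 0.1946]
ee_rot: [-179.8, 0.0, 22.1]
force: [0.6, -0.2, -2.1]
opening: 0.0137
grip_force: 30.0
position: [0.4681, -0.3852, 0.194]
force: [-0.4, -0.6, -2.0]
grip_force: 30.0
position: [0.4681, -0.3854, 0.1921]
force: [0.3, -1.0, -2.2]
grip_force: 30.0
position: [0.468, -0.3855, 0.19]
force: [0.4, 0.6, -2.5]
grip_force: 30.0
```

```bash
for i in 1 2; do python3 -m inch '[1,0,0,0.1,0, 1,0,0,0.15,0]'|egrep 'pos|force:';done
```

```text
position: [0.468, -0.3856, 0.1892]
force: [-0.6, 2.2, 6.0]
grip_force: 30.0
position: [0.4681, -0.3856, 0.189]
force: [-2.6, 4.3, 14.7]
grip_force: 30.0
```

```bash
python3 -m inch '[0.6,0,0,-0.1,0, 0.4,0,0,-0.1,0, 0.4,0,0,-0.1,0,0.4,0,0,-0.1,0,0.4,0,0,-0.1,0, 0.4,0,0,-2,0,0.4,0,0,-5,0,0.4,0,0,-8,0,0.4,0,0,-11,0]'; python3 -m inch '[0,1,-4,-2,0,0,3,-8,-2,0,0,5,-12,-2,0,0,7,-14,-2,0, 0,9,-17,-2,0,0,9,-17,-2,0]'; python3 - <<'E'
from h import *
p,W=clouds()[0];cv2.imwrite("pics/s8.png",p[:,:,::-1])
a=np.radians(55.6);L=(W-[.5027,.2576,0])@np.array([[np.cos(a),-np.sin(a),0],[np.sin(a),np.cos(a),0],[0,0,1]])*1000
m=(abs(L[...,1])<100)&(L[...,0]>-95)&(L[...,0]<95)&(L[...,2]>80)&(L[...,2]<150)
q=L[m];print(len(q),np.polyfit(q[:,0],q[:,2],1))
E
```

```text
t: 38.53
position: [0.4677, -0.3854, 0.2979]
ee_rot: [-180.0, 0.0, 22.0]
force: [0.4, 0.5, 0.9]
opening: 0.0259
grip_force: 0.0
t: 39.03
position: [0.4908, -0.1849, 0.316]
ee_rot: [-179.7, -0.1, 22.9]
force: [0.5, 0.4, -0.2]
opening: 0.0432
grip_force: 0.0
6223 [7.06133629e-04 9.59429858e+01]
```

View pics/s8.png

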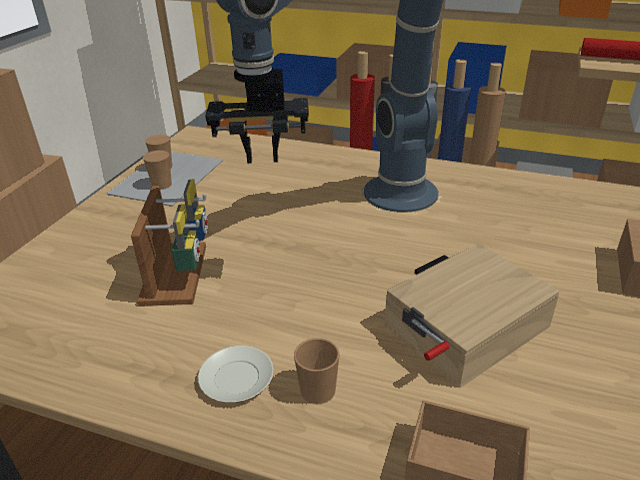

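Both timers hang on the rack at (190,240), dials outward, and the lid is flat and shut at (470,295). The cup and plate haven't moved, so I'm handing in.

```bash
python3 -c "
from station import robot
print(robot.sign_off())"
```

```text
the job is handed in; nothing more can be done
None
```

I handed the job in at about 39 s: both tins stand in the chest, the stay is broken, the lid is shut and both timers hang on their own hooks, dials outward; one flaw is that I pressed the already-shut lid with the fingertips at about 64 N.

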